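# Put the kitchen things back in their matching holders

## Robot

A 6-joint arm with a two-finger parallel gripper is mounted at the origin on a cart in front of the work surface, level with it; the furniture and walls round the work are solid. World frame = base frame: x ahead of the robot, y to its left, z up, the work surface at z = 0. Lengths are in m, angles in rad, forces in N, time in s.
With the tool pointing down it reaches from about 0.3 to 0.775 m from the base axis. Payload 14.6 kg.
Tool frame: the origin (TCP) lies at the very end of the fingers, on their centre line; the grasp point (between the pads) lies 19 mm behind it; z points along the fingers, y is the line along which they close (so a half turn about z gives the same grasp; the last joint's range is limited). The gripper opens to 94 mm and grips with 3 to 60 N. Pads are 16 mm wide; open, the fingers measure 119 mm over their backs; the gripper's body (75 mm by 177 mm) begins 78 mm behind the grasp point.
Start: joints at [1.119, 0.3, 1.521, -0, 1.321, -0.067], TCP at [0.206, 0.51, 0.205] pointing down, gripper open.
Joint ranges: [-3.03, 3.03], [-0.79, 2.21], [0.23, 2.52], [-1.04, 4.18], [0, 3.07], [-2.55, 2.55]. Speed limits (rad/s): [2.22, 2.22, 2.57, 3.14, 3.14, 3.14].

## Interface

Orientations are given as [roll, pitch, yaw] about the fixed x, y, z axes, in that order (R = Rz(yaw) Ry(pitch) Rx(roll)).
In Python, from station import status, vision, order, silhouettes gives the robot as it stands. The module is installed in compiled form; this text tells all that it offers.
- The arm moves only by the shell command python3 -m pendant 'ROWS' [FORCE]. ROWS is JSON, one flat list of numbers, 7 for each row, row after row: the shift along the tool's x, y, z in units of 500 mm (1.0 is 500 mm), then the turn, a rotation vector about the tool's x, y, z in units of 90 degrees (1.0 is 90 degrees), then the opening, from -1 (shut) to 1 (fully open). A call has 1 to 12 rows; each row is the pose to reach, as a shift and turn from the pose commanded when the call began, along the tool's axes at that moment; what a row does not reach only later rows make up. A row lasts 1/10 s, in which the tool goes at most 50 mm and 8.59 degrees, less where a joint would pass 70% of its speed; a pose out of reach is approached as far as the arm can. A call with a number of a shift or a turn outside -1 to 1 is refused whole. A call with a gripper value outside its range is refused whole. The fingers move at their own pace and stop on an object; FORCE is the grip in N (left out, the last holds). Time passes only in rows, so rows that repeat a pose let the fingers close. It gives the time, the measured TCP pose, the force, the opening and the grip force at its end, in the units of the state.
- status.get_obs(): the state, without advancing time (a new reading comes with each control period).
- vision.camera(name): name is "scene" or "top" or "wrist"; returns a dict with "pixels" (480x640x3 uint8, red, green, blue), "K" (3x3 intrinsics, pixels), "R" (3x3) and "t" (3): a world point X has camera coordinates R X + t. Camera axes: x right, y down, z forward; pixel columns grow to the right and rows downward; lengths in m; the calibration is good to about 2 mm. A picture is of the moment at which its call begins. There is no depth.
- order.hand_in(): hands the job in; it is judged then, once.
Trained networks look in a picture, given as the dict that the camera call returned (one of the last four; its "shot" number tells which), for a name from the list of things; names that differ only in an ending like _2 or _b are one class to them, and where a whole thing is asked for, a point or a joint stands for the part that bears it (a point fixed in the world has none). Each returns a list of dicts, best first, with "score" (0 to 1); they miss things now and then, are a little off and sometimes report something else, mostly with a low value. They report only what shows in the picture. A call takes as long as a camera call. They do not tell look-alikes from the thing itself.
- silhouettes(target, picture): "region" (480x640 bool, what is visible of it) and "extent" ([left, top, right, bottom] in pixels, round what is visible of it).
The state is a dict: "time_s": time; "qpos": joint angles; "joint_vel": joint speeds; "tau": joint torques, N m; "ee_pos": TCP position; "eef_rot": TCP orientation; "force": force on the tool from outside, world axes, zero at the start; "moment": the same for the moment, N m; "grip_width": finger opening in m; "grip_force": force on a finger pad.
Only numpy, scipy, OpenCV 4.12 (cv2) and the standard library are available. Lean on these libraries where they do the work, as an engineer would, in place of code of your own. Each camera call takes 0.05 s, during which the arm holds its last target. There are 200 camera calls.

## Task

Tidy the worktop by putting each of four things into the brown wooden holder that fits it: the red-lidded jam jar in the large round saucer, the salt shaker in the small round saucer, the square green canister in the square tray, and the lemon lengthwise between the rails of the oblong rest. Each must sit flat inside its rim, the jar, shaker and canister upright; set them down rather than drop them, knock nothing over, and let go of everything.

Things in the scene. Friction and masses are not known exactly. Their poses are not given: they have to be found in the camera images.
- jam_jar: Squat clear glass jar with red contents and a red lid, loose, standing upright, 86 mm tall. Origin: centre of its underside; z up. Body 62 mm across along its x axis, 70 mm along its y axis, lid 65 mm diameter: grip across x (the jar's x axis starts roughly along world y). About 0.33 kg. Its place is large_saucer
- salt_shaker: Slim round grey and clear shaker with a domed grey top, loose, standing upright, 90 mm tall, 44 mm diameter up to 66 mm height, 34 mm diameter above 74 mm. Origin: centre of its underside; z up. About 0.1 kg. Its place is small_saucer
- tea_canister: Dark green square canister, loose, standing upright, 72 x 72 mm, 97 mm to the top of its lid, with a round knob of about 19 mm diameter on top from 92 to 110 mm height. The lid is fixed, so the whole can be carried by the knob. Origin: centre of its underside; z up, x and y square to its sides. About 0.25 kg. Its place is square_tray, sides parallel to the tray's
- lemon: Yellow lemon, loose, lying on its side: 78 mm long (its x axis), 55 mm wide and 56 mm high. Origin: on the underside below its middle as built (see lemon_center for the middle). About 0.11 kg. Its place is lemon_rest, lengthwise between the rails
- large_saucer: Low round brown-wood saucer fixed to the worktop, 104 mm outside diameter, rim top 11 mm above the worktop, recess 92 mm diameter with a flat floor 5 mm above the worktop. Origin: centre of its underside; z up
- small_saucer: The smaller low round brown-wood saucer, fixed, 78 mm outside diameter, rim top 11 mm high, recess 66 mm diameter with a flat floor 5 mm above the worktop. Origin: centre of its underside; z up
- square_tray: Low square brown-wood tray, fixed, 108 x 108 mm outside, rim top 11 mm high, recess 96 x 96 mm with a flat floor 5 mm above the worktop. Origin: centre of its underside; z up, x and y square to its sides
- lemon_rest: Oblong brown-wood rest, fixed, 120 mm (along its x axis) by 68 mm, with two straight rails along x, 15 mm high, 12 mm wide and 44 mm apart inside, and low end bars 11 mm high, 104 mm apart inside; flat floor 5 mm above the worktop. A lemon laid lengthwise centres itself between the rails, its middle about 33 mm above the worktop. Origin: centre of its underside; z up
- lemon_center (a point): The middle of the lemon, 28 mm above the worktop at the start; x along the lemon's length
Mind the look-alikes: they are no part of the job. Several things look just like the jam_jar: the one meant starts farthest to the robot's right.

How it is judged:
By the outcome, as a careful person would: the job done as asked, in the order asked, and still so for the second after the job is handed in, with the robot touching nothing.
It also fails if it takes over 117 s, if anything falls off the work surface, if the arm or the gripper's body presses on something with over 40 N, if the wrist force passes 120 N, or if a joint passes its speed limit or range.

## Working session

There is one attempt and no reset: what is moved stays moved. The work goes in short steps, Python scripts to look and compute and a shell command to move; the robot and the scene stay as the last step left them, time stands still between calls to the robot, and variables do not carry over. Pictures are saved under pics/ and viewed, at most 14 in all, crops included, and the job is handed in when it is done.

```bash
mkdir -p pics; cat > h.py <<'E'
import numpy as np, cv2
from station import status, vision, order, silhouettes
def ray(p,u,v):
    d=p["R"].T@np.linalg.solve(p["K"],[u,v,1.]); c=-p["R"].T@p["t"]; return c,d
def at(p,u,v,z):
    c,d=ray(p,u,v); return c+d*(z-c[2])/d[2]
def tri(obs):
    A=np.zeros((3,3));b=np.zeros(3)
    for p,u,v in obs:
        c,d=ray(p,u,v);d=d/np.linalg.norm(d);M=np.eye(3)-np.outer(d,d);A+=M;b+=M@c
    return np.linalg.solve(A,b)
def proj(p,X):
    q=p["K"]@(p["R"]@np.array(X)+p["t"]); return q[:2]/q[2]
def save(p,n): cv2.imwrite("pics/"+n+".png",p["pixels"][:,:,::-1])
E
python3 - <<'E'
from h import *
np.set_printoptions(precision=3,suppress=True)
print(status.get_obs())
names="jam_jar salt_shaker tea_canister lemon large_saucer small_saucer square_tray lemon_rest".split()
for cam in ["scene","top"]:
    p=vision.camera(cam); save(p,cam); print(cam,"C",-p["R"].T@p["t"],"axis",p["R"][2])
    for n in names:
        for d in silhouettes(n,p)[:6]:
            ys,xs=np.nonzero(d["region"]); print(n,round(d["score"],2),d["extent"],xs.mean().round(1),ys.mean().round(1), at(p,xs.mean(),ys.mean(),0.01))
E
```

```text
{'time_s': 0.0, 'qpos': array([ 1.119,  0.3  ,  1.522,  0.   ,  1.321, -0.067]), 'joint_vel': array([-0.001, -0.002,  0.001, -0.   ,  0.   , -0.001]), 'tau': array([ -0.001, -53.181, -35.273,   0.071,   0.024,  -0.   ]), 'ee_pos': array([0.206, 0.51 , 0.205]), 'eef_rot': array([-3.14 , -0.   ,  2.757]), 'force': array([ 0.13 , -0.81 ,  0.116]), 'moment': array([-0.017,  0.022, -0.005]), 'grip_force': 0.0, 'grip_width': 0.09417695066895654}
scene C [-0.227 -0.624  1.237] axis [ 0.508  0.428 -0.748]
jam_jar 0.91 [221.3, 142.1, 245.9, 177.1] 233.6 159.4 [0.704 0.505 0.01 ]
jam_jar 0.85 [286.7, 202.9, 308.3, 240.9] 295.9 220.6 [0.629 0.181 0.01 ]
jam_jar 0.79 [193.4, 167.7, 217.7, 202.5] 205.9 185.0 [0.568 0.486 0.01 ]
jam_jar 0.57 [281.6, 284.4, 327.1, 321.9] 305.8 303.1 [ 0.43  -0.028  0.01 ]
salt_shaker 0.67 [241.6, 240.9, 257.0, 272.4] 247.5 257.2 [0.444 0.191 0.01 ]
tea_canister 0.57 [325.9, 225.5, 364.7, 274.1] 343.8 250.3 [0.628 0.008 0.01 ]
lemon 0.81 [232.7, 188.1, 252.9, 207.3] 242.2 196.6 [0.602 0.367 0.01 ]
large_saucer 0.84 [283.4, 284.1, 325.9, 320.2] 305.5 302.9 [ 0.429 -0
[... 617 characters left out ...]
 0.51 [269.1, 280.9, 290.1, 294.8] 280.3 287.0 [0.429 0.177 0.01 ]
tea_canister 0.87 [336.5, 203.4, 366.9, 239.7] 349.9 221.6 [ 0.609 -0.013  0.01 ]
tea_canister 0.75 [205.0, 213.5, 226.2, 245.3] 215.1 228.8 [0.59  0.359 0.01 ]
lemon 0.79 [203.9, 213.3, 226.4, 244.8] 215.5 228.9 [0.59  0.358 0.01 ]
large_saucer 0.95 [334.2, 266.3, 371.4, 308.6] 354.3 286.7 [ 0.429 -0.023  0.01 ]
small_saucer 0.92 [406.5, 269.5, 433.5, 296.3] 419.5 281.4 [ 0.443 -0.2    0.01 ]
small_saucer 0.46 [198.1, 262.9, 236.0, 310.6] 215.5 286.5 [0.43  0.352 0.01 ]
square_tray 0.89 [195.9, 264.0, 235.5, 311.6] 215.9 287.0 [0.429 0.351 0.01 ]
lemon_rest 0.57 [471.0, 251.0, 502.5, 300.6] 487.1 274.2 [ 0.462 -0.384  0.01 ]
```

View pics/scene.png

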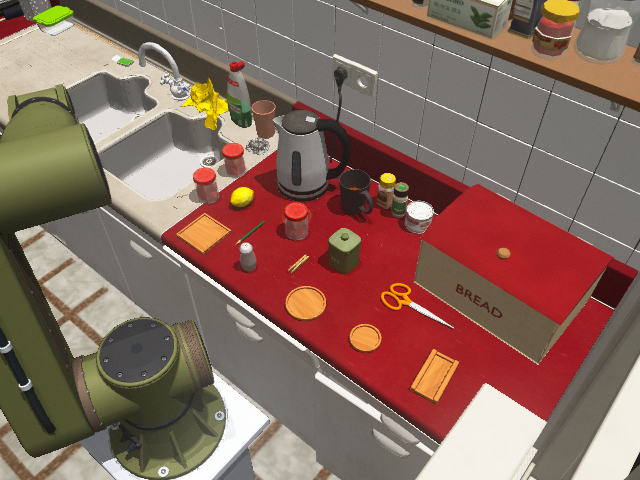

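View pics/top.png

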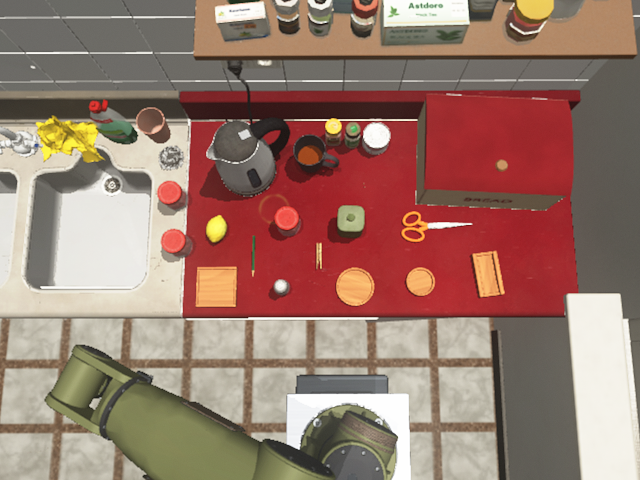

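```bash
cat >> h.py <<'E'
def go(x,y,z,yaw,frm=None):
    "print shift and turn numbers in pendant units"
    from scipy.spatial.transform import Rotation as Ro
    o=status.get_obs(); R=Ro.from_euler('xyz',o["eef_rot"]); T=Ro.from_euler('xyz',[np.pi,0,yaw])
    s=R.inv().apply(np.array([x,y,z])-o["ee_pos"])/0.5; r=(R.inv()*T).as_rotvec()/(np.pi/2)
    print("row",s.round(4),r.round(4),"rows>=",np.ceil(max(np.linalg.norm(s)*10,np.linalg.norm(r)*90/8.59)), "q",o["qpos"].round(2))
E
python3 - <<'E'
from h import *
np.set_printoptions(precision=4,suppress=True)
w=vision.camera("wrist"); o=status.get_obs()
from scipy.spatial.transform import Rotation as Ro
R=Ro.from_euler('xyz',o["eef_rot"]).as_matrix()
print("cam in tool",R.T@(-w["R"].T@w["t"]-o["ee_pos"]),"\n",w["R"]@R,w["K"])
go(.5,.15,.38,np.pi)
s=vision.camera("scene");t=vision.camera("top")
# triangulate pairs from first look
P=dict(jar=((295.9,220.6),(286.6,221.0)),salt=((247.5,257.2),(280.3,287)),can=((343.8,250.3),(349.9,221.6)),lemon=((242.2,196.6),(215.5,228.9)),
 lsau=((305.5,302.9),(354.3,286.7)),ssau=((365.2,337.8),(419.5,281.4)),tray=((203.6,233.1),(215.9,287)),rest=((433.8,376.3),(487.1,274.2)))
for n,(a,b) in P.items(): print(n,tri([(s,*a),(t,*b)]))
E
```

```text
cam in tool [ 0.0834  0.0002 -0.1799] 
 [[-0.0003  1.     -0.0007]
 [-0.9583 -0.0005 -0.2857]
 [-0.2857  0.0006  0.9583]] [[341.9714   0.     311.6531]
 [  0.     341.9714 241.1084]
 [  0.       0.       1.    ]]
row [-0.8143 -0.4465 -0.3491] [-0.    -0.    -0.245] rows>= 10.0 q [ 1.12  0.3   1.52  0.    1.32 -0.07]
jar [0.6047 0.1592 0.0435]
salt [0.4273 0.1735 0.0382]
can [ 0.6014 -0.0116  0.0476]
lemon [0.5873 0.3529 0.0285]
lsau [ 0.4306 -0.0239  0.006 ]
ssau [ 0.4447 -0.2012  0.0048]
tray [0.4307 0.351  0.0054]
rest [ 0.4631 -0.385   0.0051]
```

```bash
python3 -m pendant '[-0.2,-0.1,-0.3,0,0,-0.06,1, -0.8143,-0.4465,-0.349,0,0,-0.245,1, -0.8143,-0.4465,-0.349,0,0,-0.245,1, -0.8143,-0.4465,-0.349,0,0,-0.245,1, -0.8143,-0.4465,-0.349,0,0,-0.245,1, -0.8143,-0.4465,-0.349,0,0,-0.245,1, -0.8143,-0.4465,-0.349,0,0,-0.245,1, -0.8143,-0.4465,-0.349,0,0,-0.245,1, -0.8143,-0.4465,-0.349,0,0,-0.245,1, -0.8143,-0.4465,-0.349,0,0,-0.245,1, -0.8143,-0.4465,-0.349,0,0,-0.245,1, -0.8143,-0.4465,-0.349,0,0,-0.245,1]'
python3 -m pendant '[0,0,0,0,0,0,1,0,0,0,0,0,0,1,0,0,0,0,0,0,1]'
python3 - <<'E'
from h import *
np.set_printoptions(precision=4,suppress=True)
w=vision.camera("wrist"); save(w,"w1"); print(status.get_obs()["ee_pos"])
names="jam_jar salt_shaker tea_canister lemon large_saucer small_saucer square_tray lemon_rest".split()
zz=dict(jam_jar=.04,salt_shaker=.04,tea_canister=.048,lemon=.028)
for n in names:
    for d in silhouettes(n,w)[:3]:
        m=d["region"].astype(np.uint8); c=max(cv2.findContours(m,0,2)[0],key=cv2.contourArea)
        ys,xs=np.nonzero(m); z=zz.get(n,.008)
        # outline on plane z
        q=np.array([at(w,u,v,z)[:2] for u,v in c[:,0]],np.float32)
        print(n,round(d["score"],2),d["extent"],at(w,xs.mean(),ys.mean(),z),"rect",cv2.minAreaRect(q))
E
```

```text
time_s: 2.25
ee_pos: [0.5008, 0.1489, 0.3799]
eef_rot: [3.142, 0.0, 3.139]
force: [-0.4, 0.8, -0.6]
grip_width: 0.094
grip_force: 0.0
time_s: 2.55
ee_pos: [0.4994, 0.151, 0.3799]
eef_rot: [-3.142, -0.0, -3.14]
force: [0.3, -0.0, -0.0]
grip_width: 0.094
grip_force: 0.0
[0.4995 0.1509 0.3799]
jam_jar 0.96 [295.9, 238.7, 339.5, 292.1] [0.6099 0.1594 0.04  ] rect ((0.609959602355957, 0.15966638922691345), (0.09131218492984772, 0.06995446234941483), 0.06860122829675674)
jam_jar 0.9 [475.8, 276.7, 541.8, 334.0] [0.6823 0.4792 0.04  ] rect ((0.6816281080245972, 0.48012691736221313), (0.13379627466201782, 0.06849586963653564), 47.90481185913086)
jam_jar 0.9 [473.5, 202.3, 547.5, 254.5] [0.5478 0.4633 0.04  ] rect ((0.5482437014579773, 0.46270549297332764), (0.1195475161075592, 0.07017066329717636), 67.72993469238281)
salt_shaker 0.58 [313.4, 136.2, 339.5, 164.3] [0.4284 0.1737 0.04  ] rect ((0.42873823642730713, 0.17329078912734985), (0.03965825214982033, 0.0397738553583622), 0.14712634682655334)
salt_shaker 0.47 [180.6, 231.3, 239.3, 291.5] [ 0.6029 -0.0173  0.04  ] rect ((0.603293478488922
[... 483 characters left out ...]
7.9, 454.0, 270.5] [0.5945 0.3628 0.008 ] rect ((0.5953157544136047, 0.36287036538124084), (0.06855550408363342, 0.06301688402891159), 28.67096519470215)
small_saucer 0.85 [62.0, 132.5, 118.5, 183.5] [ 0.4442 -0.1995  0.008 ] rect ((0.44495517015457153, -0.1992873251438141), (0.07665576040744781, 0.07987426221370697), 17.02326202392578)
square_tray 0.86 [406.4, 112.7, 480.2, 186.9] [0.4307 0.3524 0.008 ] rect ((0.4321129024028778, 0.3522094488143921), (0.10852479189634323, 0.1122402474284172), 0.07628491520881653)
lemon_rest 0.72 [1.0, 172.9, 14.4, 206.6] [ 0.5017 -0.346   0.008 ] rect ((0.4970536530017853, -0.34194478392601013), (0.017322495579719543, 0.05483383312821388), 75.4925308227539)
```

View pics/w1.png

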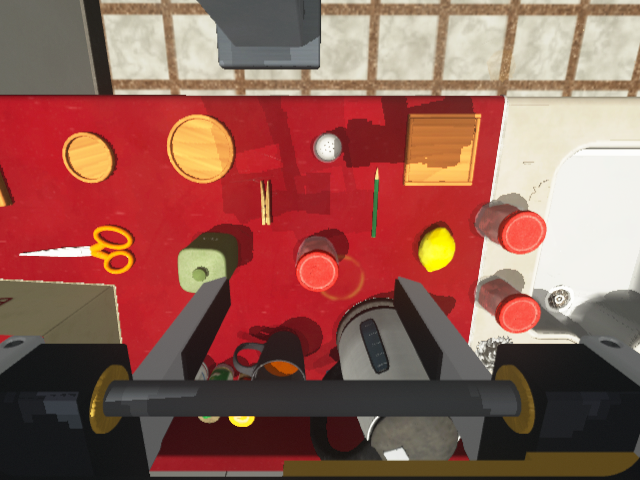

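```bash
python3 -m pendant '[-0.207,0.018,0.36,0,0,0,1, -0.207,0.018,0.36,0,0,0,1, -0.207,0.018,0.36,0,0,0,1, -0.207,0.018,0.36,0,0,0,1, -0.207,0.018,0.36,0,0,0,1, -0.207,0.018,0.36,0,0,0,1, -0.207,0.018,0.36,0,0,0,1, -0.207,0.018,0.36,0,0,0,1]'
python3 - <<'E'
from h import *
np.set_printoptions(precision=4,suppress=True)
w=vision.camera("wrist"); save(w,"w2"); s=vision.camera("scene")
for n,z in (("jam_jar",.043),("tea_canister",.048),("lemon",.028)):
  for d in silhouettes(n,w)[:2]:
    m=d["region"].astype(np.uint8); c=max(cv2.findContours(m,0,2)[0],key=cv2.contourArea)
    ys,xs=np.nonzero(m); print(n,d["score"],d["extent"],at(w,xs.mean(),ys.mean(),z))
    print(cv2.approxPolyDP(c,4,True)[:,0].tolist())
p=[(s,295.9,220.6),(w,0,0)]
for u,v in((277,182),(290,197),(305,201),(328,193)): print("kettle base",at(s,u,v,0))
E
```

```text
time_s: 3.8
ee_pos: [0.6037, 0.1592, 0.2026]
eef_rot: [3.141, 0.004, -3.141]
force: [-0.1, 0.0, 0.2]
grip_width: 0.094
grip_force: 0.0
jam_jar 0.9 [275.5, 188.4, 347.7, 273.2] [0.6101 0.1596 0.043 ]
[[304, 189], [285, 207], [277, 244], [291, 262], [316, 270], [339, 256], [346, 229], [325, 190]]
jam_jar 0.82 [545.9, 249.1, 640.0, 335.9] [0.6773 0.47   0.043 ]
[[548, 266], [549, 291], [614, 334], [639, 335], [639, 272], [583, 249], [566, 252]]
tea_canister 0.97 [79.7, 182.6, 193.2, 270.0] [ 0.6055 -0.0186  0.048 ]
[[187, 192], [172, 184], [141, 183], [84, 199], [78, 219], [89, 263], [117, 272], [157, 269], [191, 235]]
lemon 0.57 [468.5, 175.2, 527.5, 241.5] [0.5879 0.3557 0.028 ]
[[512, 171], [481, 182], [469, 203], [468, 218], [484, 241], [511, 231], [528, 210], [526, 187]]
kettle base [0.721 0.338 0.   ]
kettle base [0.6974 0.2643 0.    ]
kettle base [0.7129 0.2191 0.    ]
kettle base [0.7822 0.1885 0.    ]
```

View pics/w2.png

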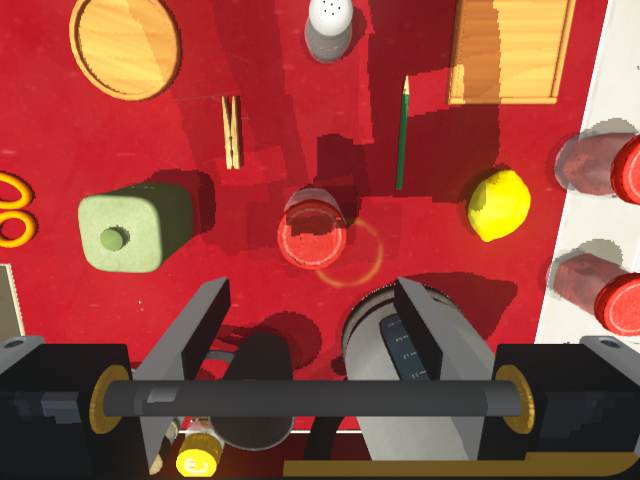

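```bash
python3 - <<'E'
from h import *
np.set_printoptions(precision=4,suppress=True)
w=vision.camera("wrist");t=vision.camera("top");s=vision.camera("scene")
def red(p,box):
    l,tp,r,b=box; im=cv2.cvtColor(p["pixels"],cv2.COLOR_RGB2HSV)[tp:b,l:r].astype(int)
    m=(((im[...,0]<6)|(im[...,0]>174))&(im[...,2]>195)).astype(np.uint8)
    n,_,st,c=cv2.connectedComponentsWithStats(m); i=1+st[1:,4].argmax(); return st[i]+[l,tp,0,0,0],c[i]+[l,tp]
for nm,p,b in (("w",w,(265,180,360,285)),("t",t,(270,204,304,240)),("s",s,(280,195,315,225))):
    st,c=red(p,b); print(nm,st,c,at(p,*c,.086))
E
```

```text
w [ 265  218   95   67 3361] [311.6742 258.3669] [0.6247 0.1594 0.086 ]Traceback (most recent call last):
  File "<stdin>", line 9, in <module>
  File "<stdin>", line 7, in red
ValueError: attempt to get argmax of an empty sequence
```

```bash
python3 -m pendant '[0,0,0.08,0,0,0,1, 0,0,0.16,0,0,0,1, 0,0,0.24,0,0,0,1, 0,0,0.30,0,0,0,1, 0,0,0.33,0,0,0,1, 0,0,0.35,0,0,0,1, 0,0,0.35,0,0,0,1, 0,0,0.35,0,0,0,1]'
python3 -m pendant '[0,0,0,0,0,0,-1, 0,0,0,0,0,0,-1, 0,0,0,0,0,0,-1, 0,0,0,0,0,0,-1, 0,0,0,0,0,0,-1, 0,0,0,0,0,0,-1, 0,0,0,0,0,0,-1, 0,0,0,0,0,0,-1]' 25
python3 -c "
from h import *
go(.604,.159,.15,np.pi);go(.431,-.023,.15,np.pi);go(.431,-.023,.034,np.pi)"
```

```text
time_s: 5.0
ee_pos: [0.6042, 0.1592, 0.0263]
eef_rot: [3.141, 0.002, -3.141]
force: [0.3, -0.8, 0.3]
grip_width: 0.0939
grip_force: 0.0
time_s: 5.8
ee_pos: [0.6037, 0.1591, 0.0254]
eef_rot: [3.141, 0.001, -3.142]
force: [-0.9, 0.8, 5.9]
grip_width: 0.0674
grip_force: 25.0
row [-7.000e-04 -2.000e-04 -2.493e-01] [0.0001 0.0004 0.    ] rows>= 3.0 q [ 0.2   0.65  1.45  0.    1.04 -1.37]
row [ 0.3453 -0.3642 -0.2495] [0.0001 0.0004 0.    ] rows>= 6.0 q [ 0.2   0.65  1.45  0.    1.04 -1.37]
row [ 0.3455 -0.3642 -0.0175] [0.0001 0.0004 0.    ] rows>= 6.0 q [ 0.2   0.65  1.45  0.    1.04 -1.37]
```

```bash
python3 -m pendant '[0,0,0,0,0,0,-1, 0,0,0,0,0,0,-1, 0,0,0,0,0,0,-1]' 25; python3 - <<'E'
from h import *
w=vision.camera("wrist"); print(status.get_obs()["moment"])
im=w["pixels"][150:480,120:520,::-1]; cv2.imwrite("pics/w3.png",cv2.resize(im,(800,600*660//600*600//660)))
E
```

```text
time_s: 6.1
ee_pos: [0.6037, 0.1591, 0.0253]
eef_rot: [3.141, 0.0, -3.142]
force: [-1.4, 0.4, 5.3]
grip_width: 0.0677
grip_force: 25.0
[ 0.17592913  0.31289823 -0.05843234]
```

View pics/w3.png

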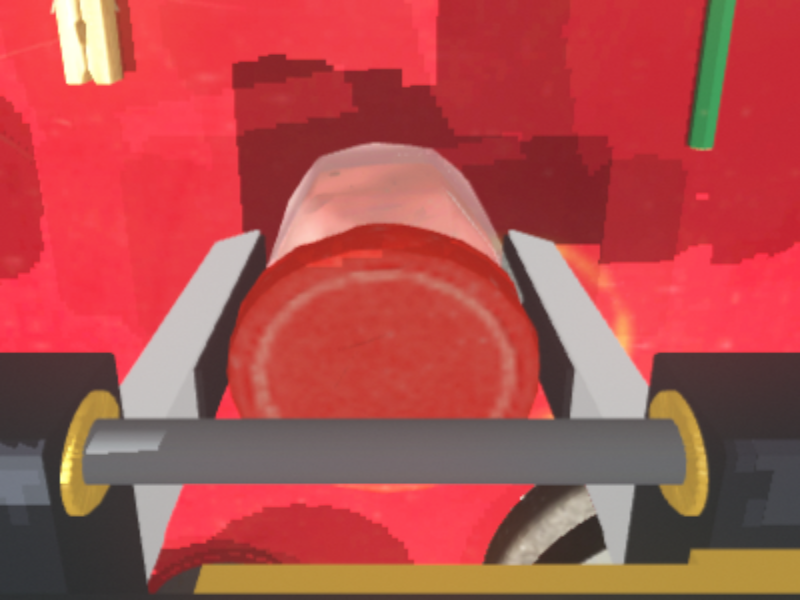

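```bash
python3 -m pendant '[0,0,0,0,0,0,0.8, 0,0,0,0,0,0,0.8, 0,0,0,0,0,0,0.8, 0,0,0,0,0,0.09,0.8, 0,0,0,0,0,0.18,0.8, 0,0,0,0,0,0.18,-1, 0,0,0,0,0,0.18,-1, 0,0,0,0,0,0.18,-1, 0,0,0,0,0,0.18,-1, 0,0,0,0,0,0.18,-1]' 8
python3 -m pendant '[0,0,0,0,0,0,0.8, 0,0,0,0,0,0,0.8, 0,0,0,0,0,-0.09,0.8, 0,0,0,0,0,-0.18,0.8, 0,0,0,0,0,-0.27,0.8, 0,0,0,0,0,-0.36,0.8, 0,0,0,0,0,-0.36,-1, 0,0,0,0,0,-0.36,-1, 0,0,0,0,0,-0.36,-1, 0,0,0,0,0,-0.36,-1, 0,0,0,0,0,-0.36,-1]' 8
```

```text
time_s: 7.15
ee_pos: [0.6035, 0.159, 0.0249]
eef_rot: [-3.142, -0.0, 2.86]
force: [0.2, -0.1, -1.9]
grip_width: 0.065
grip_force: 8.0
time_s: 8.25
ee_pos: [0.6035, 0.1589, 0.025]
eef_rot: [-3.142, 0.0, -2.86]
force: [0.5, -1.6, 0.3]
grip_width: 0.0669
grip_force: 8.0
```

```bash
python3 -m pendant '[0,0,0,0,0,0,0.8, 0,0,0,0,0,0,0.8, 0,0,0,0,0,0.09,0.8, 0,0,0,0,0,0.18,0.8, 0,0,0,0,0,0.27,0.8, 0,0,0,0,0,0.36,0.8, 0,0,0,0,0,0.45,0.8, 0,0,0,0,0,0.52,0.8, 0,0,0,0,0,0.52,0.8]'
python3 -m pendant '[0,0,0,0,0,0,-1, 0,0,0,0,0,0,-1, 0,0,0,0,0,0,-1, 0,0,0,0,0,0,-1, 0,0,0,0,0,0,-1, 0,0,0,0,0,0,-1]' 12
```

```text
time_s: 9.15
ee_pos: [0.6035, 0.1591, 0.0249]
eef_rot: [3.142, -0.0, 2.606]
force: [-0.0, 0.1, 0.3]
grip_width: 0.0843
grip_force: 0.0
time_s: 9.75
ee_pos: [0.6036, 0.1591, 0.025]
eef_rot: [3.141, 0.0, 2.608]
force: [0.7, 1.5, 0.2]
grip_width: 0.0649
grip_force: 12.0
```

```bash
python3 -m pendant '[0,0,0,0,0,0,0.7, 0,0,0,0,0,0,0.7, 0,0,0,0,0,-0.08,0.7, 0,0,0,0,0,-0.08,0.7, 0,0,0,0,0,-0.08,-1, 0,0,0,0,0,-0.08,-1, 0,0,0,0,0,-0.08,-1, 0,0,0,0,0,-0.08,-1, 0,0,0,0,0,-0.08,-1]' 25
python3 -m pendant '[0,0,0,0,0,0,-1, 0,0,0,0,0,0,-1]' 30; python3 -c "
from h import *
print(status.get_obs()['moment'])
"
```

```text
time_s: 10.65
ee_pos: [0.6036, 0.1591, 0.025]
eef_rot: [3.141, 0.0, 2.733]
force: [0.5, 0.7, 0.8]
grip_width: 0.0645
grip_force: 25.0
time_s: 10.85
ee_pos: [0.6036, 0.1591, 0.025]
eef_rot: [3.141, 0.0, 2.733]
force: [0.3, 0.8, 1.5]
grip_width: 0.0645
grip_force: 30.0
[ 0.17707349 -0.08091938 -0.05471034]
```

```bash
python3 -m pendant '[0,0,-0.03,0,0,0,-1, 0,0,-0.08,0,0,0,-1, 0,0,-0.14,0,0,0,-1, 0,0,-0.2,0,0,0,-1, 0,0,-0.24,0,0,0,-1, 0,0,-0.24,0,0,0,-1, 0,0,-0.24,0,0,0,-1]' 30
python3 - <<'E'
from h import *
w=vision.camera("wrist"); o=status.get_obs(); print(o["force"],o["moment"],o["grip_width"])
for d in silhouettes("jam_jar",w)[:2]: print(d["score"],d["extent"])
im=w["pixels"][150:480,120:520,::-1]; cv2.imwrite("pics/w4.png",im)
go(.431,-.0235,.145,2.733)
E
```

```text
time_s: 11.55
ee_pos: [0.6032, 0.1589, 0.1445]
eef_rot: [-3.141, -0.0, 2.733]
force: [0.4, -0.2, -4.6]
grip_width: 0.0644
grip_force: 30.0
[ 0.89807237 -0.29020151 -4.68956309] [-0.00063421  0.03139993  0.01994456] 0.06416157177821841
0.97 [572.1, 0.0, 640.0, 74.7]
0.66 [618.3, 143.5, 640.0, 200.8]
row [ 0.1706 -0.4711 -0.0022] [-0.001  -0.0013  0.0001] rows>= 6.0 q [ 0.2   0.52  1.37 -0.    1.26 -0.96]
```

View pics/w4.png

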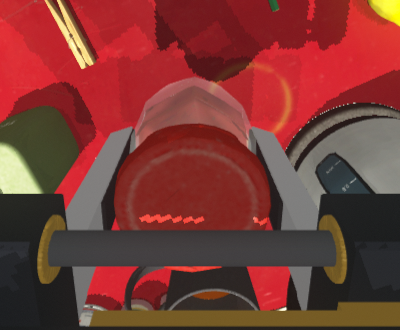

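```bash
python3 -m pendant '[0.02,-0.05,0,0,0,0,-1, 0.045,-0.125,0,0,0,0,-1, 0.075,-0.21,0,0,0,0,-1, 0.11,-0.30,0,0,0,0,-1, 0.135,-0.38,0,0,0,0,-1, 0.155,-0.44,0,0,0,0,-1, 0.1706,-0.471,0,0,0,0,-1, 0.1706,-0.471,0,0,0,0,-1, 0.1706,-0.471,0,0,0,0,-1, 0.1706,-0.471,0,0,0,0,-1]'
python3 - <<'E'
from h import *
w=vision.camera("wrist"); 
go(.431,-.0235,.04,2.733)
for d in silhouettes("large_saucer",w)[:2]: print(d["score"],d["extent"])
for X in [(.431,-.0235,.011)]: print(proj(w,X))
save(w,"w5")
E
```

```text
time_s: 12.65
ee_pos: [0.4321, -0.0228, 0.1446]
eef_rot: [-3.141, -0.001, 2.734]
force: [-0.0, -0.6, -4.7]
grip_width: 0.0643
grip_force: 30.0
row [ 0.0012 -0.0023  0.2092] [-0.0001 -0.0004  0.0007] rows>= 3.0 q [-0.14  0.1   1.91  0.    1.13 -1.3 ]
0.79 [258.2, 174.5, 366.8, 252.5]
0.52 [1.1, 320.3, 62.3, 381.5]
[310.10748434 230.31649526]
```

View pics/w5.png

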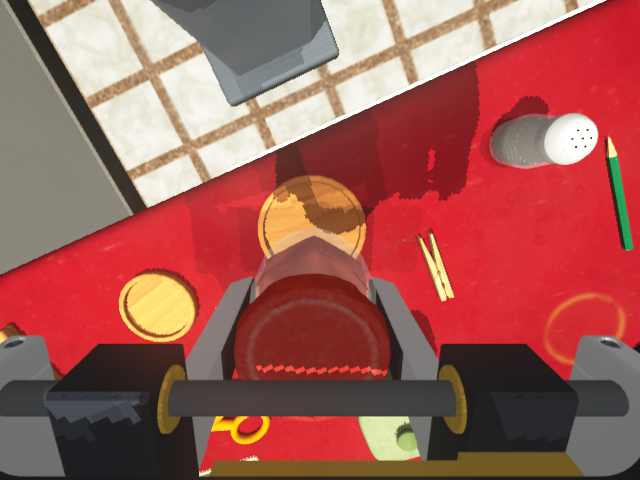

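```bash
python3 -m pendant '[0.001,-0.002,0.06,0,0,0,-1, 0.001,-0.002,0.12,0,0,0,-1, 0.001,-0.002,0.17,0,0,0,-1, 0.001,-0.002,0.2,0,0,0,-1, 0.001,-0.002,0.215,0,0,0,-1, 0.001,-0.002,0.223,0,0,0,-1, 0.001,-0.002,0.227,0,0,0,-1, 0.001,-0.002,0.229,0,0,0,-1, 0.001,-0.002,0.229,0,0,0,-1]'
```

```text
time_s: 13.65
ee_pos: [0.4311, -0.024, 0.0309]
eef_rot: [3.141, 0.001, 2.733]
force: [0.1, 0.2, -4.9]
grip_width: 0.0645
grip_force: 30.0
```

```bash
python3 -m pendant '[0,0,0.001,0,0,0,-1, 0,0,0.002,0,0,0,-1, 0,0,0.003,0,0,0,-1, 0,0,0.003,0,0,0,-1]'
```

```text
time_s: 14.05
ee_pos: [0.4315, -0.0241, 0.0298]
eef_rot: [3.141, 0.002, 2.733]
force: [-2.9, 1.1, 9.7]
grip_width: 0.0644
grip_force: 30.0
```

```bash
python3 -m pendant '[0,0,0,0,0,0,0.5, 0,0,0,0,0,0,1, 0,0,0,0,0,0,1, 0,0,0,0,0,0,1, 0,0,-0.05,0,0,0,1, 0,0,-0.13,0,0,0,1, 0,0,-0.22,0,0,0,1, 0,0,-0.3,0,0,0,1, 0,0,-0.3,0,0,0,1, 0,0,-0.3,0,0,0,1]'
python3 - <<'E'
from h import *
np.set_printoptions(precision=4,suppress=True)
w=vision.camera("wrist"); save(w,"w6"); t=vision.camera("top"); s=vision.camera("scene")
for d in silhouettes("jam_jar",w)[:2]: print(d["score"],d["extent"])
o={}
for n in("jam_jar","salt_shaker"):
  for nm,p in (("w",w),("t",t),("s",s)):
    for d in silhouettes(n,p)[:4]:
      ys,xs=np.nonzero(d["region"]); print(n,nm,round(d["score"],2),np.round(d["extent"]),at(p,xs.mean(),ys.mean(),.043))
go(.4275,.1735,.22,np.pi)
E
```

```text
time_s: 15.05
ee_pos: [0.4309, -0.024, 0.1791]
eef_rot: [3.141, 0.001, 2.733]
force: [0.3, 0.1, -0.4]
grip_width: 0.0942
grip_force: 0.0
0.77 [273.4, 192.0, 354.7, 285.2]
0.16 [263.2, 171.6, 364.4, 249.7]
jam_jar w 0.77 [273. 192. 355. 285.] [ 0.4387 -0.026   0.043 ]
jam_jar w 0.16 [263. 172. 364. 250.] [ 0.4064 -0.0107  0.043 ]
jam_jar t 0.7 [162. 230. 193. 262.] [0.5432 0.4558 0.043 ]
jam_jar t 0.56 [342. 282. 366. 290.] [ 0.428  -0.0139  0.043 ]
jam_jar t 0.56 [152. 182. 189. 213.] [0.6749 0.4733 0.043 ]
jam_jar s 0.92 [291. 271. 320. 316.] [ 0.4348 -0.0222  0.043 ]
jam_jar s 0.68 [223. 144. 244. 149.] [0.7224 0.5197 0.043 ]
jam_jar s 0.4 [179. 222. 231. 256.] [0.4047 0.3133 0.043 ]
salt_shaker w 0.64 [474. 118. 560. 167.] [0.4287 0.177  0.043 ]
salt_shaker t 0.73 [273. 282. 292. 295.] [0.4251 0.1721 0.043 ]
salt_shaker t 0.71 [338. 210. 368. 238.] [ 0.6024 -0.0117  0.043 ]
salt_shaker s 0.7 [242. 242. 256. 273.] [0.4262 0.1706 0.043 ]
row [ 0.1629  0.3598 -0.0826] [-0.     -0.0003 -0.26  ] rows>= 5.0 q [-0.14  0.06  1.87  0.    1.21 -1.3 ]
```

View pics/w6.png

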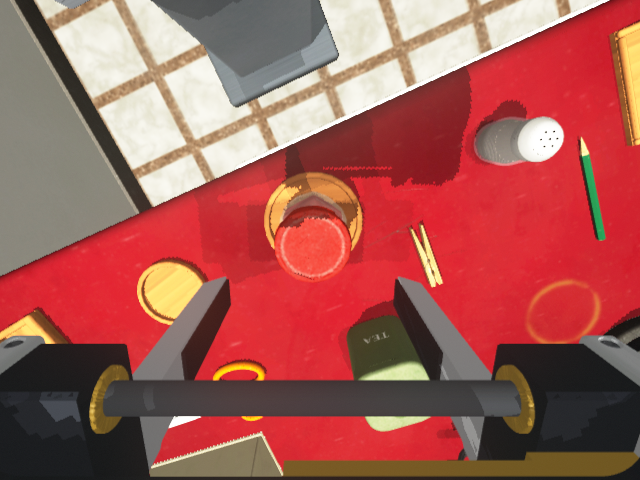

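```bash
python3 -m pendant '[0.04,0.09,-0.06,0,0,0,1, 0.08,0.18,-0.08,0,0,0,1, 0.12,0.27,-0.08,0,0,0,1, 0.15,0.34,-0.04,0,0,0,1, 0.163,0.36,0,0,0,0,1, 0.163,0.36,0,0,0,0,1, 0.163,0.36,0,0,0,0,1, 0.163,0.36,0,0,0,0,1]'
python3 - <<'E'
from h import *
np.set_printoptions(precision=4,suppress=True)
w=vision.camera("wrist"); save(w,"w7")
for d in silhouettes("salt_shaker",w)[:2]:
  ys,xs=np.nonzero(d["region"]); print(round(d["score"],2),d["extent"],at(w,xs.mean(),ys.mean(),.043))
print(status.get_obs()["ee_pos"],proj(w,(.4275,.1735,.09)),proj(w,(.4275,.1735,0)))
E
```

```text
time_s: 16.35
ee_pos: [0.4281, 0.1728, 0.18]
eef_rot: [3.141, 0.001, 2.732]
force: [-0.6, -0.3, 1.0]
grip_width: 0.0942
grip_force: 0.0
0.78 [291.8, 200.8, 334.2, 256.2] [0.4286 0.1737 0.043 ]
[0.4281 0.1728 0.1799] [311.6024 243.3603] [311.4938 218.8803]
```

View pics/w7.png

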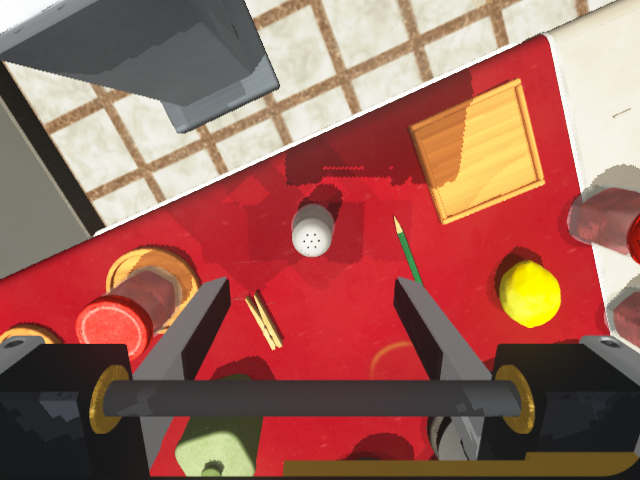

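```bash
python3 -m pendant '[0,0,0.07,0,0,0,1, 0,0,0.15,0,0,0,1, 0,0,0.22,0,0,0,1, 0,0,0.28,0,0,0,1, 0,0,0.305,0,0,0,1, 0,0,0.306,0,0,0,1, 0,0,0.306,0,0,0,1]'
python3 -m pendant '[0,0,0,0,0,0,-1, 0,0,0,0,0,0,-1, 0,0,0,0,0,0,-1, 0,0,0,0,0,0,-1, 0,0,0,0,0,0,-1, 0,0,0,0,0,0,-1, 0,0,0,0,0,0,-1, 0,0,0,0,0,0,-1, 0,0,0,0,0,0,-1]' 15
python3 -c "
from h import *
go(.428,.173,.16,2.733);go(.4446,-.2005,.16,2.733)"
```

```text
time_s: 17.15
ee_pos: [0.4284, 0.1736, 0.0272]
eef_rot: [3.141, 0.001, 2.733]
force: [-0.1, 0.8, 0.7]
grip_width: 0.0935
grip_force: 0.0
time_s: 18.05
ee_pos: [0.4276, 0.1736, 0.026]
eef_rot: [3.142, 0.0, 2.733]
force: [0.0, -0.1, -0.0]
grip_width: 0.0414
grip_force: 15.0
row [-0.0013 -0.0008 -0.2681] [0.     0.     0.0001] rows>= 3.0 q [ 0.31  0.35  1.93  0.    0.86 -0.86]
row [-0.3284 -0.6731 -0.2681] [0.     0.     0.0001] rows>= 8.0 q [ 0.31  0.35  1.93  0.    0.86 -0.86]
```

```bash
python3 -m pendant '[0,0,-0.07,0,0,0,-1, 0,0,-0.15,0,0,0,-1, 0,0,-0.23,0,0,0,-1, -0.02,-0.05,-0.28,0,0,0,-1, -0.06,-0.13,-0.29,0,0,0,-1, -0.1,-0.21,-0.29,0,0,0,-1, -0.14,-0.29,-0.29,0,0,0,-1, -0.18,-0.37,-0.29,0,0,0,-1, -0.22,-0.45,-0.29,0,0,0,-1, -0.26,-0.53,-0.29,0,0,0,-1, -0.295,-0.605,-0.29,0,0,0,-1, -0.32,-0.65,-0.29,0,0,0,-1]'
python3 -m pendant '[-0.007,-0.02,0,0,0,0,-1, -0.007,-0.023,0,0,0,0,-1, -0.007,-0.023,0,0,0,0,-1, -0.007,-0.023,0,0,0,0,-1]'
python3 - <<'E'
from h import *
np.set_printoptions(precision=4,suppress=True)
w=vision.camera("wrist"); save(w,"w8")
for n,z in (("small_saucer",.008),("large_saucer",.008),("lemon_rest",.01)):
 for d in silhouettes(n,w)[:2]:
  ys,xs=np.nonzero(d["region"]); print(n,round(d["score"],2),d["extent"],at(w,xs.mean(),ys.mean(),z))
print(proj(w,(.4446,-.2005,.011)))
go(.4446,-.2005,.031,2.733)
E
```

```text
time_s: 19.25
ee_pos: [0.4448, -0.1907, 0.1707]
eef_rot: [-3.141, -0.0, 2.732]
force: [-0.5, 1.1, -1.5]
grip_width: 0.0413
grip_force: 15.0
time_s: 19.65
ee_pos: [0.444, -0.199, 0.171]
eef_rot: [3.141, -0.0, 2.734]
force: [-0.5, 0.6, -1.5]
grip_width: 0.0417
grip_force: 15.0
small_saucer 0.75 [273.8, 188.4, 348.8, 257.8] [ 0.4415 -0.1988  0.008 ]
small_saucer 0.75 [105.6, 246.0, 225.3, 344.8] [ 0.4585 -0.383   0.008 ]
large_saucer 0.6 [420.5, 83.9, 517.0, 195.3] [ 0.4187 -0.0378  0.008 ]
lemon_rest 0.82 [105.0, 243.1, 223.8, 344.9] [ 0.4584 -0.3813  0.01  ]
[310.1362 225.3385]
row [-0.0016 -0.0014  0.2802] [-0.      0.0001  0.0008] rows>= 3.0 q [-0.5   0.19  1.74 -0.    1.21 -1.66]
```

View pics/w8.png

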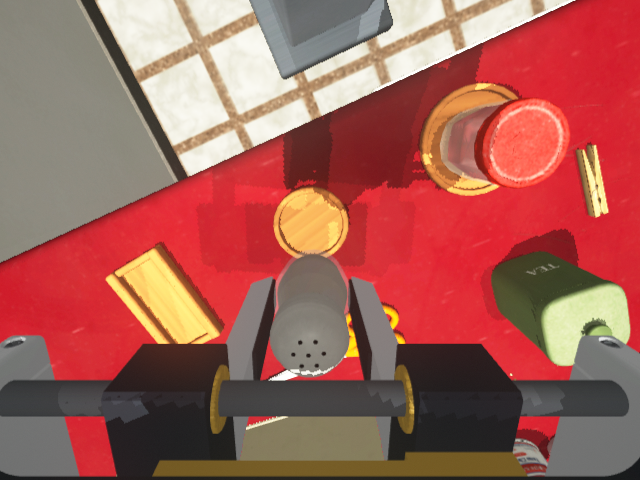

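```bash
python3 -m pendant '[-0.001,-0.002,0.06,0,0,0,-1, -0.001,-0.002,0.13,0,0,0,-1, -0.001,-0.002,0.19,0,0,0,-1, -0.001,-0.002,0.24,0,0,0,-1, -0.001,-0.002,0.265,0,0,0,-1, -0.001,-0.002,0.275,0,0,0,-1, -0.001,-0.002,0.279,0,0,0,-1, -0.001,-0.002,0.279,0,0,0,-1, -0.001,-0.002,0.28,0,0,0,-1, -0.001,-0.002,0.281,0,0,0,-1, -0.001,-0.002,0.281,0,0,0,-1]'
```

```text
time_s: 20.95
ee_pos: [0.4444, -0.2015, 0.031]
eef_rot: [-3.141, 0.001, 2.733]
force: [-0.1, 0.4, 1.9]
grip_width: 0.0414
grip_force: 15.0
```

```bash
python3 -m pendant '[0,0,0,0,0,0,0.2, 0,0,0,0,0,0,1, 0,0,0,0,0,0,1, 0,0,0,0,0,0,1, 0,0,0,0,0,0,1, 0,0,-0.06,0,0,0,1, 0,0,-0.14,0,0,0,1, 0,0,-0.22,0,0,0,1, 0,0,-0.3,0,0,0,1, 0,0,-0.36,0,0,0,1, 0,0,-0.38,0,0,0,1]'
python3 - <<'E'
from h import *
np.set_printoptions(precision=4,suppress=True)
w=vision.camera("wrist"); save(w,"w9")
for n,z in (("salt_shaker",.05),("small_saucer",.008)):
 for d in silhouettes(n,w)[:2]:
  ys,xs=np.nonzero(d["region"]); print(n,round(d["score"],2),d["extent"],at(w,xs.mean(),ys.mean(),z))
print(proj(w,(.4446,-.2005,.095)),proj(w,(.4446,-.2005,.011)))
go(.59,-.012,.24,np.pi)
E
```

```text
time_s: 22.05
ee_pos: [0.4448, -0.2017, 0.2235]
eef_rot: [-3.141, 0.004, 2.733]
force: [0.2, 0.5, -0.5]
grip_width: 0.0942
grip_force: 0.0
salt_shaker 0.65 [291.6, 199.1, 330.7, 245.9] [ 0.4446 -0.2011  0.05  ]
small_saucer 0.76 [280.5, 180.0, 345.6, 240.0] [ 0.4353 -0.1949  0.008 ]
small_saucer 0.32 [407.3, 87.3, 490.4, 186.6] [ 0.4191 -0.0378  0.008 ]
[312.3516 231.1106] [312.1969 212.2664]
row [-0.118   0.4633 -0.0408] [ 0.0001 -0.0004 -0.26  ] rows>= 5.0 q [-0.5   0.15  1.67 -0.    1.32 -1.66]
```

```bash
python3 -m pendant '[-0.02,0.08,-0.04,0,0,-0.06,1, -0.045,0.17,-0.04,0,0,-0.13,1, -0.07,0.27,-0.04,0,0,-0.2,1, -0.095,0.37,-0.04,0,0,-0.25,1, -0.11,0.44,-0.04,0,0,-0.26,1, -0.118,0.463,-0.04,0,0,-0.26,1, -0.118,0.463,-0.04,0,0,-0.26,1, -0.118,0.463,-0.04,0,0,-0.26,1, -0.118,0.463,-0.04,0,0,-0.26,1]'
python3 - <<'E'
from h import *
from scipy.optimize import minimize
np.set_printoptions(precision=4,suppress=True)
w=vision.camera("wrist"); save(w,"w10"); s=vision.camera("scene"); t=vision.camera("top")
def box(x,y,a,h,top):
    k=np.array([(-1,-1),(1,-1),(1,1),(-1,1)])*h; c,sn=np.cos(a),np.sin(a)
    k=k@np.array([[c,sn],[-sn,c]])+[x,y]
    return [(*q,z) for q in k for z in (0,top)]
def fit(p,n,h,top,x0,box0=None):
    d=silhouettes(n,p)[0]; m=d["region"]; print(n,d["score"],d["extent"])
    def cost(v):
        q=np.array([proj(p,X) for X in box(*v,h,top)],np.float32); hull=cv2.convexHull(q)
        im=np.zeros(m.shape,np.uint8); cv2.fillConvexPoly(im,np.round(hull*16).astype(np.int32),1,cv2.LINE_8,4)
        im=im>0; return 1-(im&m).sum()/(im|m).sum()
    best=min((minimize(cost,[*x0,a],method="Nelder-Mead",options=dict(initial_simplex=np.array([[*x0,a],[x0[0]+.008,x0[1],a],[x0[0],x0[1]+.008,a],[*x0,a+.15]]))) for a in (-.6,-.3,0,.3,.6)),key=lambda r:r.fun)
    print("fit",best.x,"deg",np.degrees(best.x[2]),"IoU",1-best.fun)
fit(w,"tea_canister",.036,.095,(.602,-.012))
fit(t,"tea_canister",.036,.095,(.602,-.012))
fit(s,"tea_canister",.036,.095,(.602,-.012))
fit(s,"square_tray",.054,.011,(.431,.351))
fit(t,"square_tray",.054,.011,(.431,.351))
for a in range(1): print(status.get_obs()["ee_pos"],status.get_obs()["eef_rot"])
E
```

```text
time_s: 23.1
ee_pos: [0.5895, -0.0136, 0.2402]
eef_rot: [-3.141, -0.001, 3.14]
force: [-0.8, -0.0, 0.8]
grip_width: 0.0941
grip_force: 0.0
tea_canister 0.91 [279.8, 190.6, 351.9, 271.5]
fit [ 0.6015 -0.0104 -0.0031] deg -0.17485142233338172 IoU 0.8560891657105393
tea_canister 0.63 [209.0, 214.9, 225.0, 242.4]
fit [ 0.602 -0.012 -0.6  ] deg -34.37746770784939 IoU 0.0
tea_canister 0.72 [325.7, 229.3, 359.7, 273.6]
fit [ 0.6021 -0.0134  0.5322] deg 30.49239470722304 IoU 0.8520408163265306
square_tray 0.86 [175.5, 215.2, 231.7, 251.8]
fit [ 0.4321  0.3494 -0.0286] deg -1.6379749510636628 IoU 0.8805855161787365
square_tray 0.9 [196.8, 264.4, 235.3, 310.3]
fit [0.431  0.3516 0.0348] deg 1.9939401524200255 IoU 0.9628099173553719
[ 0.59   -0.0124  0.2405] [-3.1416  0.0002  3.1413]
```

View pics/w10.png

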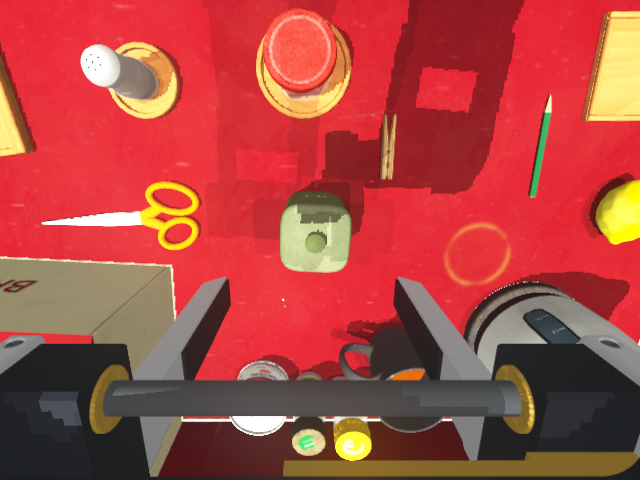

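```bash
python3 -m pendant '[-0.022,0.006,0.05,0,0,0,1, -0.022,0.006,0.13,0,0,0,1, -0.022,0.006,0.21,0,0,0,1, -0.022,0.006,0.29,0,0,0,1, -0.022,0.006,0.35,0,0,0,1, -0.022,0.006,0.39,0,0,0,1, -0.022,0.006,0.41,0,0,0,1, -0.022,0.006,0.41,0,0,0,1, -0.022,0.006,0.41,0,0,0,1]'
python3 -m pendant '[0,0,0,0,0,0,-1, 0,0,0,0,0,0,-1, 0,0,0,0,0,0,-1, 0,0,0,0,0,0,-1, 0,0,0,0,0,0,-1, 0,0,0,0,0,0,-1, 0,0,0,0,0,0,-1]' 20
```

```text
time_s: 24.4
ee_pos: [0.6017, -0.0093, 0.0365]
eef_rot: [-3.141, 0.001, -3.142]
force: [0.0, -0.5, -0.4]
grip_width: 0.0939
grip_force: 0.0
time_s: 25.1
ee_pos: [0.6014, -0.0093, 0.0359]
eef_rot: [-3.141, 0.001, -3.142]
force: [-1.7, -1.0, 5.6]
grip_width: 0.0694
grip_force: 19.7
```

```bash
python3 -m pendant '[0,0,-0.04,0,0,0,-1, 0,0,-0.1,0,0,0,-1, 0,0,-0.18,0,0,0,-1, 0.01,0.03,-0.22,0,0,0,-1, 0.04,0.09,-0.22,0,0,0,-1, 0.08,0.17,-0.22,0,0,0,-1, 0.12,0.25,-0.22,0,0,0,-1, 0.16,0.33,-0.22,0,0,0,-1, 0.20,0.42,-0.22,0,0,0,-1, 0.24,0.51,-0.22,0,0,0,-1, 0.28,0.6,-0.22,0,0,0,-1, 0.32,0.68,-0.22,0,0,0,-1]' 25
python3 -m pendant '[0.02,0.03,0,0,0,0,-1, 0.02,0.04,0,0,0,0,-1, 0.02,0.04,0,0,0,0,-1, 0.02,0.04,0,0,0,0,-1]'
python3 - <<'E'
from h import *
np.set_printoptions(precision=4,suppress=True)
w=vision.camera("wrist"); save(w,"w11"); o=status.get_obs(); print(o["eef_rot"],o["force"],o["grip_width"])
for d in silhouettes("square_tray",w)[:2]:
  ys,xs=np.nonzero(d["region"]); print(round(d["score"],2),d["extent"])
print(proj(w,(.431,.3515,.011)),[proj(w,(.431+a*.054,.3515+b*.054,.011)) for a,b in((-1,-1),(-1,1),(1,1),(1,-1))])
go(.431,.3515,.041,np.pi)
E
```

```text
time_s: 26.3
ee_pos: [0.4396, 0.3326, 0.145]
eef_rot: [-3.141, -0.001, -3.141]
force: [0.1, -1.2, -2.7]
grip_width: 0.0692
grip_force: 24.7
time_s: 26.7
ee_pos: [0.4316, 0.3499, 0.1452]
eef_rot: [-3.141, -0.0, 3.141]
force: [-0.9, -0.1, -3.4]
grip_width: 0.0694
grip_force: 24.7
[-3.1413 -0.0003  3.1404] [-0.2454 -0.4481 -2.9511] 0.06897592186324905
0.64 [259.7, 172.8, 373.0, 250.9]
[313.0901 230.0843] [array([253.3781, 172.3798]), array([372.8063, 172.2351]), array([367.3859, 282.5548]), array([258.7891, 282.6875])]
row [0.0014 0.0034 0.2088] [-0.0001 -0.0001 -0.0009] rows>= 3.0 q [ 0.62  0.37  1.58 -0.    1.2  -0.95]
```

View pics/w11.png

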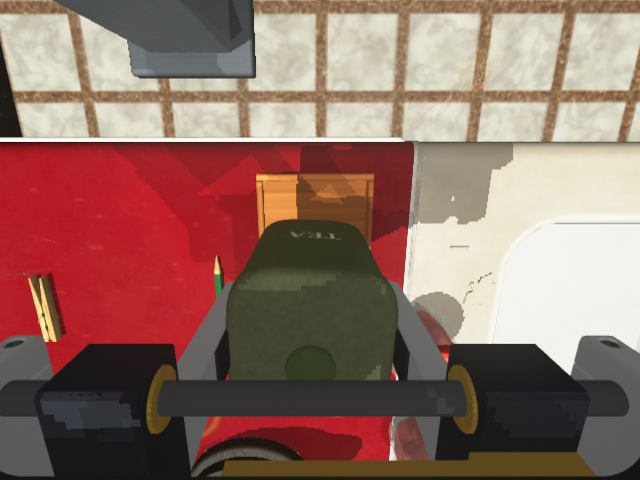

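```bash
python3 -m pendant '[-0.002,0.006,0.03,0,0,0,-1, -0.002,0.006,0.08,0,0,0,-1, -0.002,0.006,0.13,0,0,0,-1, -0.002,0.006,0.17,0,0,0,-1, -0.002,0.006,0.19,0,0,0,-1, -0.002,0.006,0.2,0,0,0,-1, -0.002,0.006,0.205,0,0,0,-1, -0.002,0.006,0.207,0,0,0,-1, -0.002,0.006,0.208,0,0,0,-1, -0.002,0.006,0.209,0,0,0,-1, -0.002,0.006,0.209,0,0,0,-1]'
```

```text
time_s: 27.9
ee_pos: [0.4324, 0.354, 0.0419]
eef_rot: [3.141, 0.001, -3.141]
force: [-2.0, -1.7, 6.3]
grip_width: 0.069
grip_force: 24.7
```

```bash
python3 -m pendant '[0,0,0,0,0,0,0.6, 0,0,0,0,0,0,1, 0,0,0,0,0,0,1, 0,0,0,0,0,0,1, 0,0,-0.06,0,0,0,1, 0,0,-0.14,0,0,0,1, 0,0,-0.22,0,0,0,1, 0,0,-0.3,0,0,0,1, -0.05,0,-0.32,0,0,0,1, -0.13,0,-0.32,0,0,0,1, -0.2,0,-0.32,0,0,0,1, -0.27,0,-0.32,0,0,0,1]'
python3 -m pendant '[0,0,0,0,0,0,1, 0,0,0,0,0,0,1]'
python3 - <<'E'
from h import *
from scipy.optimize import minimize
np.set_printoptions(precision=4,suppress=True)
w=vision.camera("wrist"); save(w,"w12"); s=vision.camera("scene"); t=vision.camera("top")
g=np.array([(np.cos(a)*np.cos(b),np.sin(a)*np.cos(b),np.sin(b)) for a in np.linspace(0,2*np.pi,40) for b in np.linspace(-1.5,1.5,15)])*[.038,.0275,.028]
for p in (w,t,s):
    d=silhouettes("lemon",p)[0]; m=d["region"]; print(d["score"],d["extent"])
    def cost(v):
        c,sn=np.cos(v[2]),np.sin(v[2]); X=g@np.array([[c,sn,0],[-sn,c,0],[0,0,1]])+[v[0],v[1],.028]
        q=X@(p["K"]@p["R"]).T+p["K"]@p["t"]; q=(q[:,:2]/q[:,2:]).astype(np.float32)
        im=np.zeros(m.shape,np.uint8); cv2.fillConvexPoly(im,np.round(cv2.convexHull(q)*16).astype(np.int32),1,cv2.LINE_8,4)
        im=im>0; return 1-(im&m).sum()/(im|m).sum()
    x0=(.588,.355); r=sorted((minimize(cost,[*x0,a],method="Nelder-Mead",options=dict(initial_simplex=np.array([[*x0,a],[x0[0]+.008,x0[1],a],[x0[0],x0[1]+.008,a],[*x0,a+.2]]))) for a in np.arange(0,3.1,.4)),key=lambda r:r.fun)
    for q in r[:2]: print(q.x,np.degrees(q.x[2]),1-q.fun)
d=silhouettes("tea_canister",s)[0]; print(d["score"],d["extent"])
print(status.get_obs()["ee_pos"])
E
```

```text
time_s: 29.1
ee_pos: [0.5685, 0.3536, 0.201]
eef_rot: [3.141, 0.0, -3.142]
force: [-0.4, 0.3, -0.3]
grip_width: 0.0941
grip_force: 0.0
time_s: 29.3
ee_pos: [0.5671, 0.3535, 0.2001]
eef_rot: [-3.141, -0.001, 3.141]
force: [-0.6, 0.5, -0.1]
grip_width: 0.094
grip_force: 0.0
0.73 [286.4, 208.3, 339.3, 274.1]
[ 0.5891  0.3539 -0.2663] -15.255985393997445 0.9248777078965759
[ 0.589   0.354  -0.2655] -15.21399625481042 0.9242582897033159Traceback (most recent call last):
  File "<stdin>", line 7, in <module>
IndexError: list index out of range
```

View pics/w12.png

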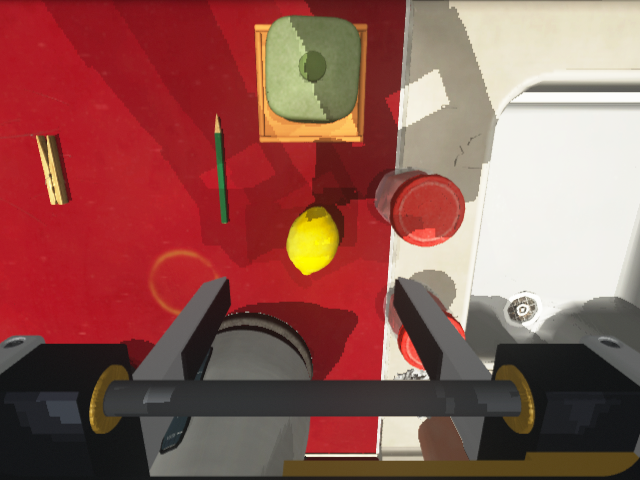

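```bash
python3 -m pendant '[-0.044,0.001,0,0,0,0.09,1, -0.044,0.001,0.06,0,0,0.169,1, -0.044,0.001,0.14,0,0,0.169,1, -0.044,0.001,0.22,0,0,0.169,1, -0.044,0.001,0.29,0,0,0.169,1, -0.044,0.001,0.34,0,0,0.169,1, -0.044,0.001,0.36,0,0,0.169,1, -0.044,0.001,0.366,0,0,0.169,1, -0.044,0.001,0.366,0,0,0.169,1]'
python3 -m pendant '[0,0,0,0,0,0,-1, 0,0,0,0,0,0,-1, 0,0,0,0,0,0,-1, 0,0,0,0,0,0,-1, 0,0,0,0,0,0,-1, 0,0,0,0,0,0,-1, 0,0,0,0,0,0,-1, 0,0,0,0,0,0,-1]' 10
python3 -c "
from h import *
print(status.get_obs()['moment'])"
```

```text
time_s: 30.45
ee_pos: [0.5894, 0.3546, 0.0191]
eef_rot: [3.141, 0.001, 2.876]
force: [-0.6, -0.2, 1.0]
grip_width: 0.094
grip_force: 0.0
time_s: 31.25
ee_pos: [0.5891, 0.3542, 0.0181]
eef_rot: [-3.142, 0.0, 2.876]
force: [-0.7, -2.0, 3.1]
grip_width: 0.0543
grip_force: 10.0
[-0.24934672  0.10648595  0.03163224]
```

```bash
python3 -m pendant '[0,0,-0.05,0,0,0,-1, 0,0,-0.13,0,0,0,-1, 0,0,-0.22,0,0,0,-1, 0,0,-0.3,0,0,0,-1, 0,-0.01,-0.34,0,0,0,-1, 0,-0.01,-0.34,0,0,0,-1]' 14
python3 -m pendant '[-0.005,-0.05,0,0,0,0.05,-1, -0.01,-0.12,0,0,0,0.14,-1, -0.02,-0.19,0,0,0,0.23,-1, -0.03,-0.26,0,0,0,0.32,-1, -0.035,-0.33,0,0,0,0.41,-1, -0.043,-0.4,0,0,0,0.5,-1, -0.05,-0.47,0,0,0,0.59,-1, -0.06,-0.54,0,0,0,0.68,-1, -0.07,-0.61,0,0,0,0.77,-1, -0.075,-0.68,0,0,0,0.83,-1, -0.082,-0.74,0,0,0,0.85,-1, -0.082,-0.743,0,0,0,0.85,-1]'
python3 -c "
from h import *
go(.463,-.385,.2,.21)"
```

```text
time_s: 31.85
ee_pos: [0.5887, 0.3496, 0.1913]
eef_rot: [3.138, 0.004, 2.876]
force: [-0.8, -0.5, -1.1]
grip_width: 0.0538
grip_force: 14.0
time_s: 33.05
ee_pos: [0.529, -0.0223, 0.1862]
eef_rot: [-3.139, 0.0, 1.537]
force: [-0.2, 0.7, -0.8]
grip_width: 0.0538
grip_force: 14.0
row [-0.7294 -0.1075 -0.0272] [-0.0012  0.0011  0.8448] rows>= 9.0 q [-0.11  0.27  1.6  -0.    1.27 -0.08]
```

```bash
python3 -m pendant '[-0.05,-0.01,-0.01,0,0,0.05,-1, -0.12,-0.02,-0.02,0,0,0.14,-1, -0.19,-0.03,-0.027,0,0,0.23,-1, -0.27,-0.04,-0.027,0,0,0.32,-1, -0.35,-0.05,-0.027,0,0,0.41,-1, -0.43,-0.06,-0.027,0,0,0.5,-1, -0.51,-0.075,-0.027,0,0,0.59,-1, -0.59,-0.09,-0.027,0,0,0.68,-1, -0.66,-0.1,-0.027,0,0,0.77,-1, -0.71,-0.105,-0.027,0,0,0.83,-1, -0.73,-0.1075,-0.027,0,0,0.845,-1, -0.73,-0.1075,-0.027,0,0,0.845,-1]'
python3 -m pendant '[0,0,0,0,0,0,-1, 0,0,0,0,0,0,-1]'
python3 - <<'E'
from h import *
np.set_printoptions(precision=4,suppress=True)
w=vision.camera("wrist"); save(w,"w13")
for d in silhouettes("lemon_rest",w)[:1]:
  m=d["region"].astype(np.uint8);ys,xs=np.nonzero(m); print(round(d["score"],2),d["extent"])
t=vision.camera("top"); s=vision.camera("scene")
for p in (t,s):
 for d in silhouettes("lemon_rest",p)[:2]:
  m=d["region"].astype(np.uint8); c=max(cv2.findContours(m,0,2)[0],key=cv2.contourArea)
  q=np.array([at(p,u,v,.01)[:2] for u,v in c[:,0]],np.float32); print(round(d["score"],2),cv2.minAreaRect(q*1000))
for a in (.17,.21,.25):
  R=np.array([[np.cos(a),-np.sin(a)],[np.sin(a),np.cos(a)]])
  print(a,[proj(w,(*(np.array([.463,-.385])+R@[i*.06,j*.034]),.012)).round(0) for i,j in((-1,-1),(-1,1),(1,1),(1,-1))])
print(status.get_obs()["ee_pos"],status.get_obs()["eef_rot"])
E
```

```text
time_s: 34.25
ee_pos: [0.4653, -0.3829, 0.2001]
eef_rot: [-3.14, 0.001, 0.215]
force: [0.3, 1.3, -1.2]
grip_width: 0.0539
grip_force: 14.0
time_s: 34.45
ee_pos: [0.4659, -0.3817, 0.2014]
eef_rot: [-3.141, -0.0, 0.217]
force: [0.7, 1.1, -0.9]
grip_width: 0.0534
grip_force: 14.0
0.6 [280.2, 160.6, 353.3, 247.2]
0.75 ((485.0027160644531, -362.730712890625), (73.38999938964844, 38.11880111694336), 7.194164276123047)
0.85 ((463.3427429199219, -385.5549011230469), (126.64892578125, 69.88026428222656), 6.992572784423828)
0.17 [array([341., 273.]), array([282., 271.]), array([285., 165.]), array([349., 168.])]
0.21 [array([343., 272.]), array([285., 272.]), array([283., 166.]), array([347., 166.])]
0.25 [array([345., 271.]), array([287., 273.]), array([280., 167.]), array([345., 165.])]
[ 0.4654 -0.3827  0.2016] [ 3.1415 -0.0001  0.2144]
```

View pics/w13.png

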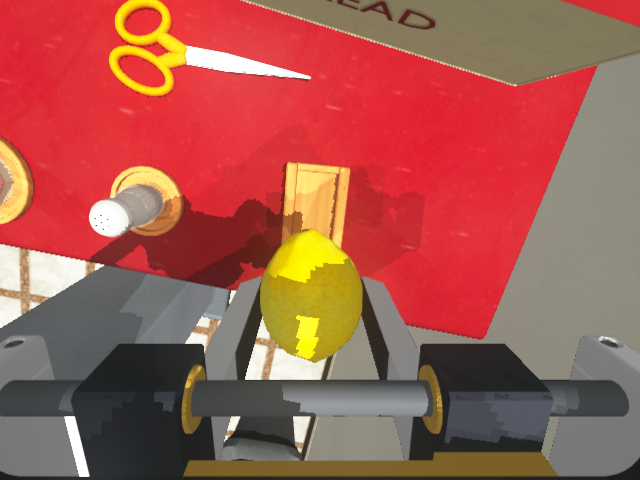

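```bash
python3 -m pendant '[-0.004,0.006,0.03,0,0,0.047,-1, -0.004,0.006,0.1,0,0,0.047,-1, -0.004,0.006,0.18,0,0,0.047,-1, -0.004,0.006,0.25,0,0,0.047,-1, -0.004,0.006,0.3,0,0,0.047,-1, -0.004,0.006,0.33,0,0,0.047,-1, -0.004,0.006,0.345,0,0,0.047,-1, -0.004,0.006,0.35,0,0,0.047,-1, -0.004,0.006,0.352,0,0,0.047,-1, -0.004,0.006,0.352,0,0,0.047,-1]'
```

```text
time_s: 35.75
ee_pos: [0.4645, -0.3864, 0.0267]
eef_rot: [3.141, -0.001, 0.14]
force: [-1.9, 4.1, 3.0]
grip_width: 0.0538
grip_force: 14.0
```

```bash
python3 -m pendant '[0,-0.002,0,0,0,0,-1, 0,-0.004,0,0,0,0,-1, 0,-0.004,0.001,0,0,0,-1, 0,-0.004,0.002,0,0,0,-1, 0,-0.004,0.002,0,0,0,-1]'
```

```text
time_s: 36.25
ee_pos: [0.4637, -0.3845, 0.0244]
eef_rot: [3.142, 0.0, 0.14]
force: [0.0, -0.1, -0.9]
grip_width: 0.0539
grip_force: 14.0
```

```bash
python3 -m pendant '[0,0,0.001,0,0,0,-1, 0,0,0.002,0,0,0,-1, 0,0,0.003,0,0,0,-1, 0,0,0.003,0,0,0,-1]'
```

```text
time_s: 36.65
ee_pos: [0.4637, -0.3844, 0.0231]
eef_rot: [3.142, 0.0, 0.14]
force: [-1.5, 1.1, 2.1]
grip_width: 0.0539
grip_force: 14.0
```

Seated (contact at the expected height). Release, rise, and verify everything numerically.

```bash
python3 -m pendant '[0,0,0,0,0,0,0.3, 0,0,0,0,0,0,0.6, 0,0,0,0,0,0,0.9, 0,0,0,0,0,0,1, 0,0,-0.05,0,0,0,1, 0,0,-0.13,0,0,0,1, 0,0,-0.21,0,0,0,1, 0,0,-0.3,0,0,0,1, 0,0,-0.38,0,0,0,1, 0,0,-0.4,0,0,0,1, 0,0,-0.4,0,0,0,1]'
python3 - <<'E'
from h import *
np.set_printoptions(precision=4,suppress=True)
w=vision.camera("wrist"); s=vision.camera("scene"); t=vision.camera("top")
for n,z in (("lemon",.033),("salt_shaker",.045),("jam_jar",.048),("tea_canister",.055)):
 for nm,p in (("w",w),("s",s),("t",t)):
  for d in silhouettes(n,p)[:3]:
   ys,xs=np.nonzero(d["region"]); print(n,nm,round(d["score"],2),np.round(d["extent"]),at(p,xs.mean(),ys.mean(),z))
# lemon vs rest in wrist: yellow mask axis on the plane
h=cv2.cvtColor(w["pixels"],cv2.COLOR_RGB2HSV); 
d=silhouettes("lemon",w)[0]; c=max(cv2.findContours(d["region"].astype(np.uint8),0,2)[0],key=cv2.contourArea)
q=np.array([at(w,u,v,.033)[:2] for u,v in c[:,0]],np.float32); print(cv2.fitEllipse(q*1000))
R=silhouettes("lemon_rest",w)
if R: print(R[0]["score"],R[0]["extent"])
for X in ((.463,-.385,.033),): print(proj(w,X))
E
```

```text
time_s: 37.75
ee_pos: [0.464, -0.3847, 0.2243]
eef_rot: [3.139, -0.002, 0.14]
force: [-0.2, -0.1, -1.1]
grip_width: 0.0941
grip_force: 0.0
lemon w 0.56 [285. 185. 337. 252.] [ 0.4653 -0.3829  0.033 ]
lemon w 0.37 [123. 174. 188. 240.] [ 0.4573 -0.2182  0.033 ]
lemon s 0.94 [423. 356. 446. 382.] [ 0.4661 -0.3846  0.033 ]
lemon s 0.54 [286. 290. 326. 320.] [ 0.4025 -0.0454  0.033 ]
salt_shaker w 0.74 [104. 192. 167. 242.] [ 0.4423 -0.1977  0.045 ]
salt_shaker s 0.65 [360. 313. 374. 345.] [ 0.4429 -0.2041  0.045 ]
salt_shaker t 0.72 [412. 275. 430. 289.] [ 0.4426 -0.2001  0.045 ]
jam_jar w 0.93 [  1. 169.  30. 233.] [ 0.443  -0.0704  0.048 ]
jam_jar s 0.72 [293. 272. 319. 314.] [ 0.434  -0.0236  0.048 ]
jam_jar s 0.62 [361. 313. 376. 347.] [ 0.4431 -0.2047  0.048 ]
jam_jar t 0.89 [155. 182. 187. 212.] [0.6733 0.4728 0.048 ]
jam_jar t 0.81 [342. 273. 368. 299.] [ 0.4311 -0.0234  0.048 ]
jam_jar t 0.69 [162. 228. 190. 260.] [0.5427 0.4555 0.048 ]
tea_canister t 0.85 [197. 269. 230. 300.] [0.4318 0.3549 0.055 ]
((464.35211181640625, -383.1056823730469), (53.53651428222656, 73.20110321044922), 97.90036010742188)
0.96 [282.0, 160.3, 341.8, 262.2]
[311.6977 219.2603]
```

```bash
python3 -c "
from h import *
print(order.hand_in())"
```

```text
the job is handed in; nothing more can be done
None
```

I placed the jar, shaker, canister and lemon in their matching holders, let go of all four, and handed the job in at about 38 s; the final camera check put each one within about 4 mm of its holder's centre.

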